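# Start the mist by hand under the push-to-open cover

### The job

Start the mist over the seedlings by hand at the grey controller box: press down on the ribbed thumb pad at the front of its clear cover until the catch lets go and let the cover spring up, push the large round button under it all the way in, then push the cover back down until its catch holds it shut. Do it all with the fingertips: pick nothing up, leave the jar, the pot and the wooden dibber where they are, and do not press the two small buttons.

Things in the scene. Friction and masses are not known exactly. Their poses are not given: they have to be found in the camera images.
- console: Mist controller: grey box fixed on the bench, 200 deep (its x) x 226 wide (its y) mm. Origin: centre of its underside. Its x points from its front (thumb pad) to its back (hinge), z up; yaw varies. Rim 88 mm above the bench; inside it a recessed face (176 x 202 mm) with the buttons, 53 mm above the bench; at the recess's front centre a catch housing, 26 x 64 mm, 84 mm above the bench.
- cover (a joint): Angle of the clear cover, rad: 0 shut on its catch (within 0.005), -0.042 down at its stop (7.5 mm lower at the pad), 1.35 fully open. Push-push catch: pushed to the stop and let go, a shut cover springs up to 1.35 in about 1.5 s and an open one latches at 0; another push opens it again. At the pad about 2 N moves it, 6 N means it is at the stop. Pushing the open cover down near its front edge takes under 4 N.
- cover_hinge (a point): Middle of the cover's hinge axis, 98 mm behind the box's centre and 90 mm above the bench; the axis runs along the box's y. The shut cover reaches 198 mm forward from it.
- cover_pad (a point): Centre of the top of the ribbed thumb pad: 26 x 60 mm, 3 mm thick, grey, on the outside of the cover at the middle of its front edge, moving with it. 182 mm forward of the hinge axis and 11 mm off it along the cover's normal: 101 mm above the bench when shut. Its z axis is the cover's outward normal (up when shut; facing back, away from the box's front, and slightly up when open).
- cover_edge (a point): Middle of the cover's front top edge, 198 mm forward of the hinge axis; moves with the cover: 98 mm above the bench when shut, about 285 mm when open.
- start_top (a point): Centre of the top of the large round black push button, 34 mm in diameter, 74 mm above the bench, so 14 mm below the rim. It sits in any one of the three places of the row across the box, 28 mm in front of its centre, 58 mm apart (left, middle or right); the cover hides nothing of it from above when open. Pushed straight down.
- start (a joint): How far the large button is pushed in, m: 0 = out, 0.005 = all the way in, springs back. Takes about 4 N to push fully in.
- small_a (a joint): How far one small round black button (18 mm in diameter, beside the large one in the same row) is pushed in, m: 0 = out, 0.005 = in. Not to be pressed.
- small_b (a joint): The same for the other small button. Not to be pressed.
- jar: A lidded glass jar, 60 mm in diameter, 85 mm tall, loose, standing beside the box on one side. Origin: centre of its underside. To be left alone.
- pot: An open plant pot, 90 mm in diameter at the rim, 80 mm tall, loose, standing beside the box on the other side. Origin: centre of its underside. To be left alone.
- dibber: A pointed wooden stick, 200 mm long, 12 mm thick, loose, lying on the bench in front of the box. Origin: its middle, on the bench; x along the stick. To be left alone.

How it is judged (in metres and radians):
On the way, in this order (a step that is already met when the one before it is completed fails the run):
1. the catch is pressed and let go, and the cover springs up (value of joint cover above 1.2 rad), for 0.1 s.
2. the large button is pushed all the way in (value of joint start above 0.004 m and value of joint cover above 0.8 rad), for 0.05 s.
3. the cover is pushed back down (value of joint cover below 0.03 rad), for 0.05 s.
At the end, for the whole second after the job is handed in: The cover is shut and stays shut on its catch by itself (between -0.01 and 0.015 rad), all three buttons are out (within 1.5 mm), and the jar, the pot and the dibber are within 25 mm of where they were, the jar and the pot upright (value of joint cover between -0.01 and 0.015 rad and value of joint each of start, small_a, small_b below 0.0015 m and distance of each of jar, pot, dibber from where it was at the start of the episode below 0.025 m and angle between each of jar, pot's own z axis and vertical below 0.2 rad); the robot touches nothing.
It fails at once if a small button was pressed (value of joint any of small_a, small_b above 0.0025 m).
It fails at once if the jar, the pot or the dibber was picked up, knocked over or pushed away (distance of any of jar, pot, dibber from where it was at the start of the episode above 0.04 m or angle between any of jar, pot's own z axis and vertical above 0.4 rad).
It also fails if it takes over 58 s, if anything falls off the work surface, if the arm or the gripper's body presses on something with over 40 N, if the wrist force passes 120 N, or if a joint passes its speed limit or range.

### The arm

A 6-joint arm with a two-finger parallel gripper is mounted at the origin on the work surface. World frame = base frame: x ahead of the robot, y to its left, z up, the work surface at z = 0. Lengths are in mm, angles in degrees, forces in N, time in s.
With the tool pointing down it reaches from about 350 to 875 mm from the base axis. Payload 4.2 kg.
Tool frame: the origin (TCP) lies between the finger pads; the fingertips stand 8 mm ahead of it and the grasp point (between the pads) lies 11 mm behind it (env.tips_ahead is the distance from the TCP to the fingertips, in mm); z points along the fingers, y is the direction in which the jaws open and shut (so a half turn about z gives the same grasp; the last joint's range is limited). The gripper opens to 85 mm and grips with 20 to 120 N. Pads are 22 mm wide; open, the fingers measure 114 mm over their backs; the gripper's body (76 mm by 85 mm) begins 54 mm behind the grasp point. The pads swing forward as they close: fully open they stand 13 mm farther back than shut.
Start: joints at [-60.355, 22.042, 0.453, 0, -68.411, -14.817], TCP at [159.967, -604.16, 239.312] pointing down, gripper open.
Joint ranges: [-179.83, 179.83], [-69.29, 118.12], [-61.27, 80.66], [-181.25, 117.63], [-171.15, -9.14], [-177.46, 177.46]. Speed limits (degrees/s): [159.86, 159.86, 180, 180, 180, 180].

### API

Orientations are given as [roll, pitch, yaw] about the fixed x, y, z axes, in that order (R = Rz(yaw) Ry(pitch) Rx(roll)).
In Python, from station import get_obs, eyes, ticket, env gives the robot as it stands. The module is installed in compiled form; this text tells all that it offers.
- The arm moves only by the shell command python3 -m pendant 'ROWS' [OPENING] [FORCE]. ROWS is JSON, a list of rows, each an object with "travel": the shift along the tool's x, y, z in mm, a list of three; "turn": the turn, a rotation vector about the tool's x, y, z in rad, a list of three. In form: [{"travel": [dx, dy, dz], "turn": [wx, wy, wz]}, ...]. A call has 1 to 20 rows; each row is the pose to reach, as a shift and turn from the pose commanded when the call began, along the tool's axes at that moment; what a row does not reach only later rows make up. A row lasts 1/12 s, in which the tool goes at most 41.7 mm and 7.16 degrees, less where a joint would pass 70% of its speed; a pose out of reach is approached as far as the arm can. A call with a gripper value outside its range is refused whole. OPENING is the gripper's target within -1 to 1 (fully open at 1, half-way at 0, shut at -1), set as the call begins (- or left out, the last holds). The fingers move at their own pace and stop on an object; FORCE is the grip in N (left out, the last holds). Time passes only in rows, so rows that repeat a pose let the fingers close. It gives the time, the measured TCP pose, the force and the opening at its end, in the units of the state.
- get_obs(): the state, without advancing time (a new reading comes with each control period).
- eyes.capture(name): name is "scene" or "top" or "wrist"; returns a dict with "pixels" (420x560x3 uint8, red, green, blue), "fx", "fy", "cx", "cy" (pixels), "rvec" (rotation vector, rad) and "tvec" (3), from world to camera coordinates, as OpenCV has them. Camera axes: x right, y down, z forward; pixel columns grow to the right and rows downward; lengths in mm; the calibration is good to about 2 mm. A picture is of the moment at which its call begins. There is no depth.
- ticket.job_done(): hands the job in, once; it reports no verdict.
The state is a dict: "t": time; "q": joint angles; "qvel": joint speeds; "effort": joint torques, N m; "ee_pos": TCP position; "orientation": TCP orientation; "force": force on the tool from outside, world axes, zero at the start; "torque": the same for the moment, N m; "width": finger opening in mm.
Only numpy, scipy, OpenCV 4.12 (cv2) and the standard library are available. Lean on these libraries where they do the work, as an engineer would, in place of code of your own. Each camera call takes 0.05 s, during which the arm holds its last target.

## Working session

There is one attempt and no reset: what is moved stays moved. The work goes in short steps, Python scripts to look and compute and a shell command to move; the robot and the scene stay as the last step left them, time stands still between calls to the robot, and variables do not carry over. Pictures are saved under pics/ and viewed, and the job is handed in when it is done.

```bash
mkdir -p pics; cat > h.py <<'E'
import numpy as np, cv2
from station import get_obs, eyes, ticket, env
def cap(n,f):
    d=eyes.capture(n); cv2.imwrite('pics/'+f,cv2.cvtColor(d['pixels'],cv2.COLOR_RGB2BGR)); 
    import pickle; pickle.dump(d,open('pics/'+f+'.pkl','wb')); return d
def load(f):
    import pickle; return pickle.load(open('pics/'+f+'.pkl','rb'))
def ray(d,u,v):
    R=cv2.Rodrigues(np.array(d['rvec'],float))[0]; t=np.array(d['tvec'],float).ravel()
    c=-R.T@t; r=R.T@np.array([(u-d['cx'])/d['fx'],(v-d['cy'])/d['fy'],1]); return c,r/np.linalg.norm(r)
def onz(d,u,v,z):
    c,r=ray(d,u,v); return c+r*(z-c[2])/r[2]
def proj(d,p):
    R=cv2.Rodrigues(np.array(d['rvec'],float))[0]; q=R@np.array(p,float)+np.array(d['tvec'],float).ravel()
    return np.array([d['fx']*q[0]/q[2]+d['cx'],d['fy']*q[1]/q[2]+d['cy']])
def tri(d1,p1,d2,p2):
    c1,r1=ray(d1,*p1); c2,r2=ray(d2,*p2)
    s=np.linalg.lstsq(np.stack([r1,-r2],1),c2-c1,rcond=None)[0]
    a=c1+s[0]*r1;b=c2+s[1]*r2; return (a+b)/2,np.linalg.norm(a-b)
E
python3 - <<'E'
from h import *
for n in ['scene','top','wrist']:
    d=cap(n,n+'0.png'); print(n,d['fx'],ray(d,280,210))
o=get_obs(); print(o)
E
```

```text
scene 456.064906253658 (array([ 917.93197855, -292.22509667,  895.65326462]), array([-0.39937115,  0.34668977, -0.84871013]))
top 539.6099223787219 (array([ 485.53025093,   48.87704314, 1142.85858265]), array([ 0.06828904, -0.04285272, -0.99674483]))
wrist 351.169893575687 (array([  92.92977949, -620.49657633,  372.54407653]), array([ 0.26746988,  0.051645  , -0.9621812 ]))
{'t': 0.15, 'q': array([-6.03547388e+01,  2.20826627e+01,  3.98301653e-01, -1.87791162e-02,
       -6.84117497e+01, -1.48159969e+01]), 'qvel': array([ 0.01237719, -0.13890957,  0.16768635,  0.19106203,  0.05993995,
        0.00803425]), 'effort': array([ 1.99005546e-03, -3.92679977e+01,  1.88583541e+01,  4.18854743e+00,
       -3.42498555e-03, -2.97474898e-06]), 'ee_pos': array([ 159.85853035, -603.77721383,  238.45985638]), 'orientation': array([ 1.79902621e+02, -7.70729775e-03, -1.65177653e+02]), 'force': array([0.41618092, 0.24773154, 0.68451673]), 'torque': array([-0.01370729,  0.02526127,  0.03971294]), 'width': 85.17934028492986}
```

View pics/scene0.png

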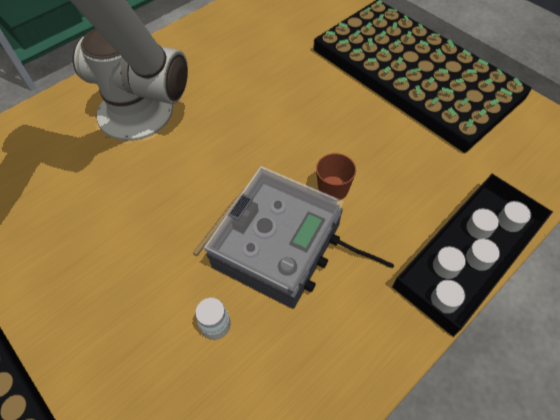

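View pics/top0.png

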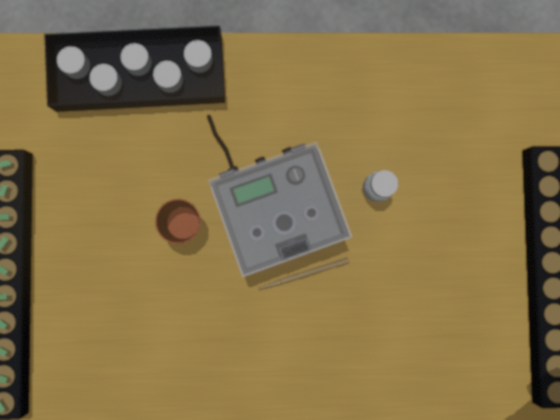

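The scene and top views show the controller with the pad (top ≈(293,246), scene ≈(241,207)), large button in the middle (top ≈(284,222)). The pot is on its left, the jar on its right, and the dibber lies in front. I'll zoom in next.

```bash
python3 - <<'E'
import cv2
a=cv2.imread('pics/top0.png')[130:300,190:370]; b=cv2.imread('pics/scene0.png')[155:315,190:350]
cv2.imwrite('pics/z1.png',cv2.resize(a,None,fx=4,fy=3.5,interpolation=cv2.INTER_CUBIC) if 0 else cv2.resize(a,None,fx=3.5,fy=3.5,interpolation=cv2.INTER_CUBIC))
cv2.imwrite('pics/z2.png',cv2.resize(b,None,fx=3.5,fy=3.5,interpolation=cv2.INTER_CUBIC))
E
```

```text
(no output)
```

View pics/z1.png

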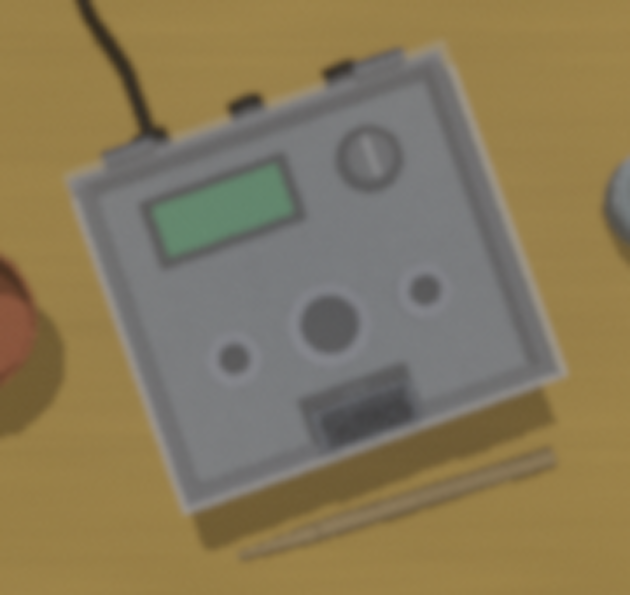

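View pics/z2.png

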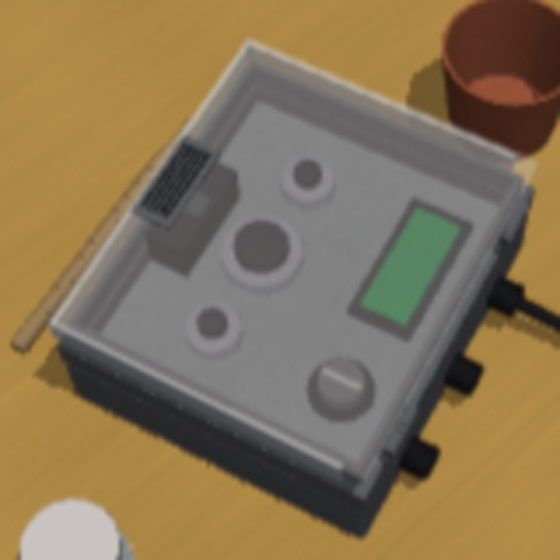

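```bash
python3 - <<'E'
from h import *
t=load('top0.png');s=load('scene0.png')
P={'pad':((295.1,248.9),(240,207)),'big':((284.3,222.6),(264.9,225.6)),'smL':((257.1,232.9),(278,205)),'smR':((311.4,212.9),(250.6,247.3)),'fl':((243.4,276.3),(261.4,167)),'fr':((350.9,236.9),(205.7,248.7))}
Q={k:tri(t,a,s,b) for k,(a,b) in P.items()}
for k,(p,e) in Q.items(): print(k,p.round(1),round(e,1))
for k,u in dict(fl=(243.4,276.3),fr=(350.9,236.9),br=(315.7,142.9),bl=(210,180.9)).items(): print(k,onz(t,*u,98).round(1))
d=Q['smL'][0]-Q['smR'][0]; print('y dir',np.degrees(np.arctan2(d[1],d[0])),np.linalg.norm(d))
for k,z in [('pad',101),('big',74),('smL',74),('smR',74)]:
    print(k,onz(t,*P[k][0],z).round(1),onz(s,*P[k][1],z).round(1))
for n,u in dict(jar=(382,184)).items(): print(n,onz(t,*u,85))
print('pot rim',onz(t,178,221,80)); print('dib',onz(t,*(190+240/3.5,130+557/3.5),6),onz(t,*(190+553/3.5,130+453/3.5),6))
E
```

```text
pad [481.9 -23.6 101.2] 1.5
big [534.7  -4.5  68.7] 2.7
smL [514.9  50.1  67.6] 3.4
smR [553.3 -59.3  69. ] 2.0
fl [431.1  77.5  97.3] 4.2
fr [ 504.6 -133.1   91.6] 3.4
fl [429.8  75.9  98. ]
fr [ 503.5 -133.4   98. ]
br [688.4 -67.6  98. ]
bl [614.9 139.3  98. ]
y dir 109.34696852765313 115.93443019003274
pad [481.4 -24.2 101. ] [482.2 -23.  101. ]
big [533.6  -5.3  74. ] [538.   -5.3  74. ]
smL [513.7  48.8  74. ] [519.1  48.8  74. ]
smR [552.4 -59.5  74. ] [556.2 -59.9  74. ]
jar [ 607.9690664  -199.64397877   85.        ]
pot rim [538.4148259  203.76125585  80.        ]
dib [397.80926706  46.75124643   6.        ] [ 457.68260807 -142.39003111    6.        ]
```

```bash
python3 -m pendant '[{"travel":[-459,479,0],"turn":[0,0,0]},{"travel":[-459,479,0],"turn":[0,0,0]},{"travel":[-459,479,0],"turn":[0,0,0]},{"travel":[-459,479,0],"turn":[0,0,0]},{"travel":[-459,479,0],"turn":[0,0,0]},{"travel":[-459,479,0],"turn":[0,0,0]},{"travel":[-459,479,0],"turn":[0,0,0]},{"travel":[-459,479,0],"turn":[0,0,0]},{"travel":[-459,479,0],"turn":[0,0,0]},{"travel":[-459,479,0],"turn":[0,0,0]},{"travel":[-459,479,0],"turn":[0,0,0]},{"travel":[-459,479,0],"turn":[0,0,0]},{"travel":[-459,479,0],"turn":[0,0,0]},{"travel":[-459,479,50],"turn":[0,0,-0.08]},{"travel":[-459,479,50],"turn":[0,0,-0.08]},{"travel":[-459,479,50],"turn":[0,0,-0.08]},{"travel":[-459,479,50],"turn":[0,0,-0.08]},{"travel":[-459,479,50],"turn":[0,0,-0.08]},{"travel":[-459,479,50],"turn":[0,0,-0.08]},{"travel":[-459,479,50],"turn":[0,0,-0.08]}]' -1 20
python3 - <<'E'
from h import *
d=cap('wrist','w1.png'); print(ray(d,280,210)); print(proj(d,[482,-23.6,101]))
E
```

```text
t: 1.82
ee_pos: [480.7, -24.5, 189.8]
orientation: [-180.0, 0.0, -160.6]
force: [-0.3, 0.1, 0.4]
width: 0.0
(array([415.28862506, -46.2208862 , 323.95039119]), array([ 0.26360593,  0.07081278, -0.96202779]))
[286.08719277 220.63113272]
```

View pics/w1.png

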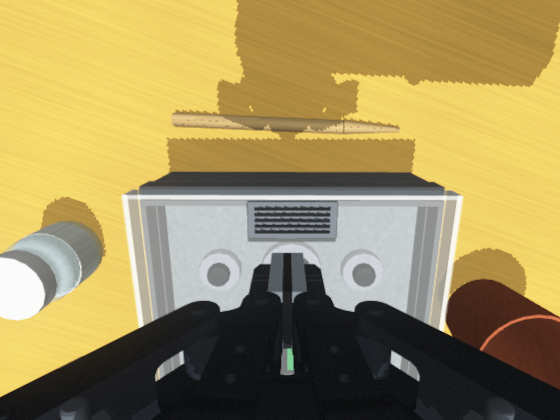

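The wrist view shows the box square to the tool, the pad centred at ≈(292,220), the small buttons at (218,272) and (364,273). The big one is hidden behind the fingertips.

```bash
python3 - <<'E'
from h import *
w=load('w1.png');t=load('top0.png')
print(onz(w,292,220,101),tri(w,(292,220),t,(295.1,248.9)))
for a in ((218,272),(364,273)): print(onz(w,*a,74))
p=onz(w,218,272,74);q=onz(w,364,273,74);print((p+q)/2, np.degrees(np.arctan2(*(p-q)[[1,0]])),np.linalg.norm(p-q))
E
```

```text
[480.28833096 -20.03137795 101.        ] (array([480.31866971, -22.21109191, 104.81557389]), np.float64(4.141813369168195))
[547.15373856 -57.13248168  74.        ]
[510.46993574  50.52718229  74.        ]
[528.81183715  -3.30264969  74.        ] -71.18404194406148 113.73787686802785
```

```bash
python3 -m pendant '[{"travel":[0,1,40],"turn":[0,0,0]},{"travel":[0,1,70],"turn":[0,0,0]},{"travel":[0,1,76],"turn":[0,0,0]},{"travel":[0,1,80],"turn":[0,0,0]},{"travel":[0,1,82],"turn":[0,0,0]},{"travel":[0,1,84],"turn":[0,0,0]},{"travel":[0,1,84],"turn":[0,0,0]},{"travel":[0,1,84],"turn":[0,0,0]}]'
python3 -m pendant '[{"travel":[0,0,1],"turn":[0,0,0]},{"travel":[0,0,2],"turn":[0,0,0]},{"travel":[0,0,2],"turn":[0,0,0]}]'
```

```text
t: 2.53
ee_pos: [481.9, -22.7, 106.8]
orientation: [-180.0, 0.2, -160.6]
force: [-0.4, -1.8, 1.0]
width: 0.1
t: 2.78
ee_pos: [481.6, -22.5, 103.8]
orientation: [-180.0, 0.1, -160.6]
force: [1.5, -0.4, 2.0]
width: 0.1
```

```bash
python3 -m pendant '[{"travel":[0,0,1],"turn":[0,0,0]},{"travel":[0,0,2],"turn":[0,0,0]},{"travel":[0,0,2],"turn":[0,0,0]}]'
python3 -m pendant '[{"travel":[0,0,1],"turn":[0,0,0]},{"travel":[0,0,1],"turn":[0,0,0]},{"travel":[0,0,1],"turn":[0,0,0]}]'
```

```text
t: 3.03
ee_pos: [481.5, -22.5, 101.5]
orientation: [-180.0, 0.1, -160.6]
force: [0.6, -1.3, 2.0]
width: -0.2
t: 3.28
ee_pos: [481.5, -22.5, 100.9]
orientation: [-180.0, 0.1, -160.6]
force: [0.7, -1.0, 5.0]
width: -0.4
```

```bash
python3 -m pendant '[{"travel":[0,0,1],"turn":[0,0,0]},{"travel":[0,0,1],"turn":[0,0,0]},{"travel":[0,0,1],"turn":[0,0,0]}]'
```

```text
t: 3.53
ee_pos: [481.6, -22.5, 100.2]
orientation: [-180.0, 0.1, -160.5]
force: [-0.4, -0.6, 8.5]
width: -0.2
```

```bash
python3 -m pendant '[{"travel":[10,0,-15],"turn":[0,0,0]},{"travel":[45,0,-35],"turn":[0,0,0]},{"travel":[85,0,-50],"turn":[0,0,0]},{"travel":[110,0,-80],"turn":[0,0,0]},{"travel":[110,0,-110],"turn":[0,0,0]},{"travel":[110,0,-140],"turn":[0,0,0]},{"travel":[110,0,-140],"turn":[0,0,0]},{"travel":[110,0,-140],"turn":[0,0,0]},{"travel":[110,0,-140],"turn":[0,0,0]},{"travel":[110,0,-140],"turn":[0,0,0]},{"travel":[110,0,-140],"turn":[0,0,0]},{"travel":[110,0,-140],"turn":[0,0,0]},{"travel":[110,0,-140],"turn":[0,0,0]},{"travel":[110,0,-140],"turn":[0,0,0]},{"travel":[110,0,-140],"turn":[0,0,0]},{"travel":[110,0,-140],"turn":[0,0,0]},{"travel":[110,0,-140],"turn":[0,0,0]},{"travel":[110,0,-140],"turn":[0,0,0]},{"travel":[110,0,-140],"turn":[0,0,0]},{"travel":[110,0,-140],"turn":[0,0,0]}]'
python3 -m pendant '[{"travel":[0,0,0],"turn":[0,0,0]},{"travel":[0,0,0],"turn":[0,0,0]},{"travel":[0,0,0],"turn":[0,0,0]}]'
python3 - <<'E'
from h import *
d=cap('top','t2.png');cap('scene','s2.png')
a=cv2.imread('pics/t2.png')[120:300,170:390];b=cv2.imread('pics/s2.png')[130:310,160:380]
cv2.imwrite('pics/z3.png',cv2.resize(np.vstack([a,b]),None,fx=1.65,fy=1.65,interpolation=cv2.INTER_CUBIC))
E
```

```text
t: 5.2
ee_pos: [377.0, -59.3, 239.4]
orientation: [180.0, 0.0, -160.6]
force: [-0.4, -0.2, 0.2]
width: -0.2
t: 5.45
ee_pos: [377.0, -59.3, 239.3]
orientation: [180.0, 0.0, -160.6]
force: [-0.6, 0.2, 0.6]
width: 0.2
```

View pics/z3.png

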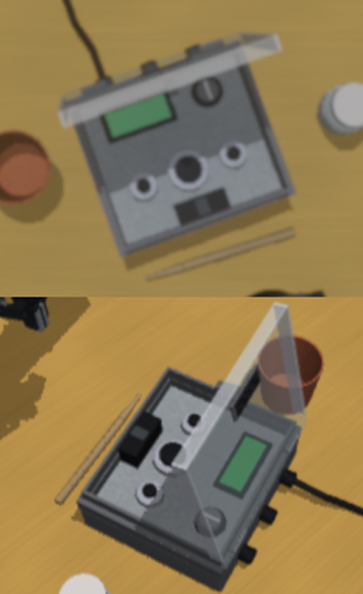

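The cover stands open (top and scene views), nothing else moved, and the large button is at top ≈(284,223). I'll refine its position with the wrist camera.

```bash
python3 - <<'E'
from h import *
w=cap('wrist','w2.png')
t=load('t2.png');s=load('s2.png')
print(proj(w,[534,-5,74]))
def blob(d,u,v,r=14):
    g=cv2.cvtColor(d['pixels'],cv2.COLOR_RGB2GRAY); m=(g<75).astype(np.uint8)
    n,l,st,c=cv2.connectedComponentsWithStats(m)
    i=np.argmin([np.hypot(*(c[k]-[u,v])) if 20<st[k,4]<6000 else 1e9 for k in range(1,n)])+1
    return c[i],st[i]
bt=blob(t,284,223);bs=blob(s,265,226);bw=blob(w,*proj(w,[534,-5,74]));print(bt,bs,bw)
print(tri(t,bt[0],s,bs[0]),tri(t,bt[0],w,bw[0])); print(onz(t,*bt[0],74),onz(s,*bs[0],74),onz(w,*bw[0],74))
E
```

```text
[285.33639357 354.25316307]
(array([283.67222222, 221.92222222]), array([277, 215,  15,  15, 180], dtype=int32)) (array([262.33064516, 224.05645161]), array([257, 218,  13,  15, 124], dtype=int32)) (array([285.20005773, 358.40495048]), array([    0,   253,   560,   167, 55429], dtype=int32))
(array([533.63108738,  -5.68329874,  75.62328879]), np.float64(4.187924902838749)) (array([534.95169549,  -4.2989618 ,  78.65416141]), np.float64(0.9298010217989257))
[534.98112062  -4.1025035   74.        ] [531.5808576   -6.77137153  74.        ] [538.68650687  -3.51171544  74.        ]
```

View pics/w2.png

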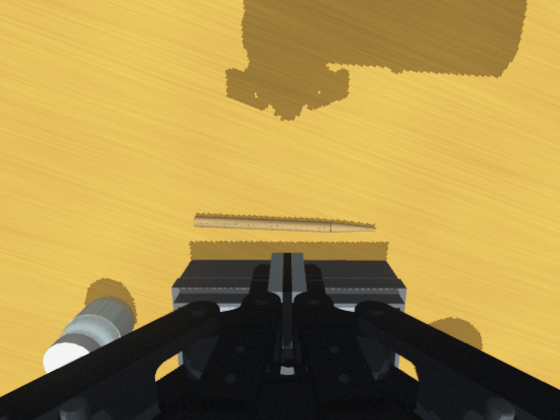

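```bash
python3 -m pendant '[{"travel":[-40,-1,0],"turn":[0,0,0]},{"travel":[-80,-1,0],"turn":[0,0,0]},{"travel":[-120,-1,0],"turn":[0,0,0]},{"travel":[-150,-1,0],"turn":[0,0,0]},{"travel":[-165,-1,10],"turn":[0,0,0]},{"travel":[-165,-1,40],"turn":[0,0,0]},{"travel":[-165,-1,70],"turn":[0,0,0]},{"travel":[-165,-1,100],"turn":[0,0,0]},{"travel":[-165,-1,125],"turn":[0,0,0]},{"travel":[-165,-1,140],"turn":[0,0,0]},{"travel":[-165,-1,140],"turn":[0,0,0]},{"travel":[-165,-1,140],"turn":[0,0,0]}]'
python3 - <<'E'
from h import *
cap('scene','s3.png');cap('top','t3.png');cap('wrist','w3.png')
a=cv2.imread('pics/s3.png')[90:310,160:380];b=cv2.imread('pics/w3.png')[200:420,170:390]
cv2.imwrite('pics/z4.png',cv2.resize(np.hstack([a,b]),None,fx=1.8,fy=1.8,interpolation=cv2.INTER_CUBIC))
E
```

```text
t: 6.6
ee_pos: [532.9, -5.5, 98.9]
orientation: [-180.0, -0.1, -160.6]
force: [0.3, 0.0, -0.4]
width: 0.1
```

View pics/z4.png

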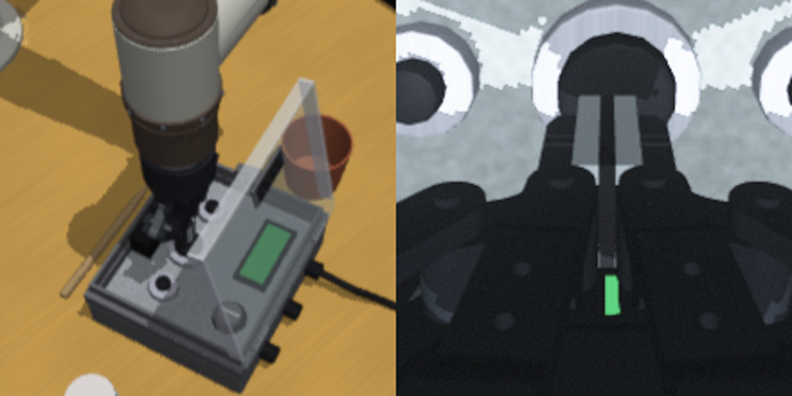

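Tips are directly over the large button, laterally centred within ~2 mm, and clear of the cover. Pressing.

```bash
python3 -m pendant '[{"travel":[0,1,10],"turn":[0,0,0]},{"travel":[0,1,15],"turn":[0,0,0]},{"travel":[0,1,18],"turn":[0,0,0]},{"travel":[0,1,20],"turn":[0,0,0]},{"travel":[0,1,22],"turn":[0,0,0]},{"travel":[0,1,22],"turn":[0,0,0]},{"travel":[0,1,22],"turn":[0,0,0]}]'
python3 -m pendant '[{"travel":[0,0,1],"turn":[0,0,0]},{"travel":[0,0,1],"turn":[0,0,0]},{"travel":[0,0,1],"turn":[0,0,0]}]'
```

```text
t: 7.33
ee_pos: [532.3, -4.4, 77.5]
orientation: [180.0, -0.0, -160.6]
force: [-2.0, 1.9, 3.7]
width: 0.0
t: 7.58
ee_pos: [532.4, -4.4, 77.1]
orientation: [-180.0, -0.0, -160.6]
force: [-3.8, 2.1, 8.2]
width: -0.1
```

```bash
python3 -m pendant '[{"travel":[0,0,1],"turn":[0,0,0]},{"travel":[0,0,1],"turn":[0,0,0]}]'
python3 -m pendant '[{"travel":[0,0,-30],"turn":[0,0,0]},{"travel":[0,0,-70],"turn":[0,0,0]},{"travel":[0,0,-110],"turn":[0,0,0]},{"travel":[0,0,-150],"turn":[0,0,0]},{"travel":[0,0,-190],"turn":[0,0,0]},{"travel":[0,0,-230],"turn":[0,0,0]},{"travel":[0,0,-255],"turn":[0,0,0]},{"travel":[0,0,-265],"turn":[0,0,0]},{"travel":[0,0,-265],"turn":[0,0,0]},{"travel":[0,0,-265],"turn":[0,0,0]}]'
python3 - <<'E'
from h import *
cap('scene','s4.png');cap('top','t4.png')
a=cv2.imread('pics/s4.png')[90:310,160:380];b=cv2.imread('pics/t4.png')[90:310,170:390]
cv2.imwrite('pics/z5.png',cv2.resize(np.hstack([a,b]),None,fx=1.8,fy=1.8,interpolation=cv2.INTER_CUBIC))
E
```

```text
t: 7.75
ee_pos: [532.4, -4.4, 76.9]
orientation: [-180.0, -0.0, -160.6]
force: [-5.7, 1.3, 12.7]
width: 0.1
t: 8.58
ee_pos: [532.3, -4.3, 339.2]
orientation: [179.9, -0.0, -160.6]
force: [-0.7, 0.3, -0.4]
width: 0.2
```

View pics/z5.png

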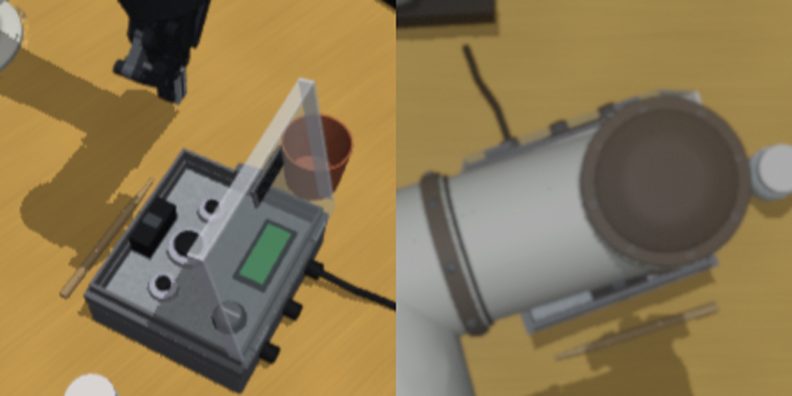

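The button came back up and the cover is still open (its top edge in scene runs ≈(329,134) to (268,233)). I'll check that edge against the model.

```bash
python3 - <<'E'
from h import *
s=load('s4.png');t=load('t2.png')
c=np.array([560.8,5.2]);e=np.array([.943,.333])
for u in ((329.4,134.4),(268.3,233.3)):
    p=onz(s,*u,285); print(p.round(1),'X',(p[:2]-c)@e,'Y',(p[:2]-c)@[-.333,.943])
# top: edge left/right in z3
for u in ((170+62/1.65,120+118/1.65),(170+279/1.65,120+43/1.65)):
    p=onz(t,*u,285); print(p.round(1),'X',(p[:2]-c)@e,'Y',(p[:2]-c)@[-.333,.943])
E
```

```text
[574.4 126.5 285. ] X 53.251943974640845 Y 109.8901500668945
[649.3 -84.2 285. ] X 53.692366119762085 Y -113.76307122812766
[574.8 127.  285. ] X 53.748149080320886 Y 110.23464355912044
[646.8 -84.5 285. ] X 51.20178845533947 Y -113.17717917538694
```

```bash
python3 -m pendant '[{"travel":[-40,0,0],"turn":[0,0,0]},{"travel":[-80,0,0],"turn":[0,0,0]},{"travel":[-115,0,0],"turn":[0,0,0]},{"travel":[-138,0,0],"turn":[0,0,0]},{"travel":[-138,0,0],"turn":[0,0,0]},{"travel":[-138,0,0],"turn":[0,0,0]},{"travel":[-138,0,30],"turn":[0,0,0]},{"travel":[-138,0,55],"turn":[0,0,0]},{"travel":[-138,0,76],"turn":[0,0,0]},{"travel":[-138,0,76],"turn":[0,0,0]},{"travel":[-138,0,76],"turn":[0,0,0]}]'
python3 - <<'E'
from h import *
cap('scene','s5.png');cap('wrist','w5.png')
a=cv2.imread('pics/s5.png')[50:310,160:380];b=cv2.imread('pics/w5.png')[160:420,170:390]
cv2.imwrite('pics/z6.png',cv2.resize(np.hstack([a,b]),None,fx=1.8,fy=1.8,interpolation=cv2.INTER_CUBIC))
c=np.array([560.8,5.2]);e=np.array([.943,.333]);o=get_obs()['ee_pos'];print(o,(o[:2]-c)@e,(o[:2]-c)@[-.333,.943])
# corner path
for th,r in [(1.3,168),(1.1,170),(.9,173),(.7,177),(.5,181),(.3,185),(.15,189),(.05,192)]:
    x=98-r*np.cos(th)+11*np.sin(th);z=90+r*np.sin(th)+11*np.cos(th)
    X=x+11;print(th,'TCP X',round(X,1),'z',round(z+8,1))
E
```

```text
t: 9.6
ee_pos: [661.5, 40.7, 263.5]
orientation: [-180.0, -0.2, -160.6]
force: [1.0, -0.6, -0.4]
width: 0.3
[663.15733587  41.17020917 266.42264759] 108.50104737654115 -0.165085599405607
1.3 TCP X 74.7 z 262.8
1.1 TCP X 41.7 z 254.5
0.9 TCP X 10.1 z 240.4
0.7 TCP X -19.3 z 220.4
0.5 TCP X -44.6 z 194.4
0.3 TCP X -64.5 z 163.2
0.15 TCP X -76.2 z 137.1
0.05 TCP X -82.2 z 118.6
```

View pics/z6.png

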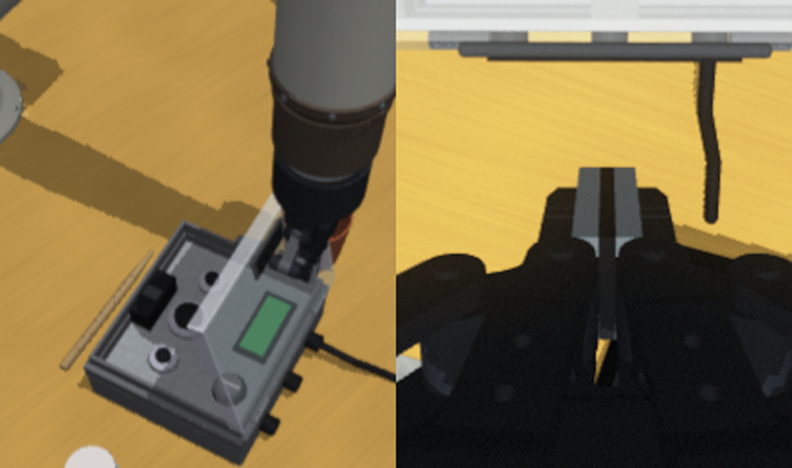

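Fingertips are behind the cover's outer face near the pad, not touching. Now I'll sweep it forward and down along the arc.

```bash
python3 -m pendant '[{"travel":[15,0,0],"turn":[0,0,0]},{"travel":[33,0,0],"turn":[0,0,0]},{"travel":[50,0,4],"turn":[0,0,0]},{"travel":[66,0,8],"turn":[0,0,0]},{"travel":[82,0,15],"turn":[0,0,0]},{"travel":[98,0,22],"turn":[0,0,0]},{"travel":[113,0,32],"turn":[0,0,0]},{"travel":[127,0,42],"turn":[0,0,0]},{"travel":[127,0,42],"turn":[0,0,0]}]'
python3 - <<'E'
from h import *
cap('scene','s6.png')
a=cv2.imread('pics/s6.png')[50:310,160:380]
cv2.imwrite('pics/z7.png',cv2.resize(a,None,fx=2,fy=2,interpolation=cv2.INTER_CUBIC))
E
```

```text
t: 10.45
ee_pos: [541.4, -1.2, 223.3]
orientation: [180.0, 0.1, -160.6]
force: [0.0, 1.0, 0.6]
width: 0.3
```

View pics/z7.png

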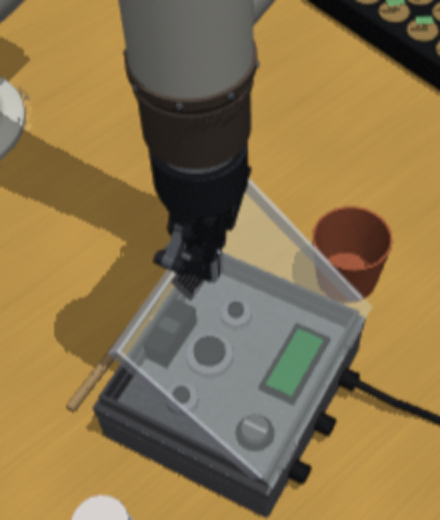

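Cover is half down under the fingertips. Continuing.

```bash
python3 -m pendant '[{"travel":[13,0,13],"turn":[0,0,0]},{"travel":[25,0,26],"turn":[0,0,0]},{"travel":[36,0,42],"turn":[0,0,0]},{"travel":[45,0,58],"turn":[0,0,0]},{"travel":[52,0,72],"turn":[0,0,0]},{"travel":[57,0,84],"turn":[0,0,0]},{"travel":[61,0,94],"turn":[0,0,0]},{"travel":[64,0,103],"turn":[0,0,0]},{"travel":[65,0,110],"turn":[0,0,0]},{"travel":[65,0,115],"turn":[0,0,0]},{"travel":[65,0,115],"turn":[0,0,0]},{"travel":[65,0,115],"turn":[0,0,0]}]'
python3 -m pendant '[{"travel":[0,0,2],"turn":[0,0,0]},{"travel":[0,0,4],"turn":[0,0,0]},{"travel":[0,0,4],"turn":[0,0,0]},{"travel":[0,0,4],"turn":[0,0,0]}]'
```

```text
t: 11.5
ee_pos: [482.8, -22.1, 107.9]
orientation: [-180.0, 0.1, -160.6]
force: [1.6, -0.2, 3.0]
width: 0.0
t: 11.83
ee_pos: [481.9, -22.3, 103.4]
orientation: [-180.0, 0.0, -160.6]
force: [2.1, 0.5, 1.9]
width: 0.2
```

```bash
python3 -m pendant '[{"travel":[0,0,1],"turn":[0,0,0]},{"travel":[0,0,2],"turn":[0,0,0]},{"travel":[0,0,3],"turn":[0,0,0]},{"travel":[0,0,3],"turn":[0,0,0]}]'
python3 -m pendant '[{"travel":[0,0,1],"turn":[0,0,0]},{"travel":[0,0,1],"turn":[0,0,0]},{"travel":[0,0,1],"turn":[0,0,0]}]'
```

```text
t: 12.17
ee_pos: [481.9, -22.4, 100.7]
orientation: [-180.0, 0.0, -160.6]
force: [0.5, 1.4, 6.4]
width: -0.1
t: 12.42
ee_pos: [481.9, -22.4, 100.2]
orientation: [-180.0, 0.0, -160.6]
force: [-0.7, 0.1, 9.0]
width: -0.2
```

At the stop again, same depth as the first press. Releasing straight up.

```bash
python3 -m pendant '[{"travel":[0,0,-20],"turn":[0,0,0]},{"travel":[0,0,-60],"turn":[0,0,0]},{"travel":[40,0,-90],"turn":[0,0,0]},{"travel":[80,0,-110],"turn":[0,0,0]},{"travel":[110,0,-140],"turn":[0,0,0]},{"travel":[110,0,-140],"turn":[0,0,0]},{"travel":[110,0,-140],"turn":[0,0,0]},{"travel":[110,0,-140],"turn":[0,0,0]},{"travel":[110,0,-140],"turn":[0,0,0]},{"travel":[110,0,-140],"turn":[0,0,0]},{"travel":[110,0,-140],"turn":[0,0,0]},{"travel":[110,0,-140],"turn":[0,0,0]},{"travel":[110,0,-140],"turn":[0,0,0]},{"travel":[110,0,-140],"turn":[0,0,0]},{"travel":[110,0,-140],"turn":[0,0,0]},{"travel":[110,0,-140],"turn":[0,0,0]},{"travel":[110,0,-140],"turn":[0,0,0]}]'
python3 - <<'E'
from h import *
cap('scene','s8.png');cap('top','t8.png')
a=cv2.imread('pics/s8.png')[120:340,180:400];b=cv2.imread('pics/t8.png')[110:330,190:410]
cv2.imwrite('pics/z8.png',cv2.resize(np.hstack([a,b]),None,fx=1.8,fy=1.8,interpolation=cv2.INTER_CUBIC))
for n in ('scene','top'):
    x=load(f'{n}0.png')['pixels'].astype(int);y=load(f'{n[0]}8.png')['pixels'].astype(int)
    s=np.s_[150:315,190:350] if n=='scene' else np.s_[130:290,150:410]
    m=(abs(x-y).max(2)>30)[s]; v,u=np.nonzero(m); print(n,m.sum(), (u.min()+s[1].start,u.max()+s[1].start,v.min()+s[0].start,v.max()+s[0].start) if len(u) else '')
E
```

```text
t: 13.83
ee_pos: [378.0, -58.9, 239.3]
orientation: [-180.0, 0.0, -160.6]
force: [-0.2, -0.9, -0.3]
width: -0.2
scene 78 (np.int64(190), np.int64(200), np.int64(150), np.int64(162))
top 0
```

View pics/z8.png

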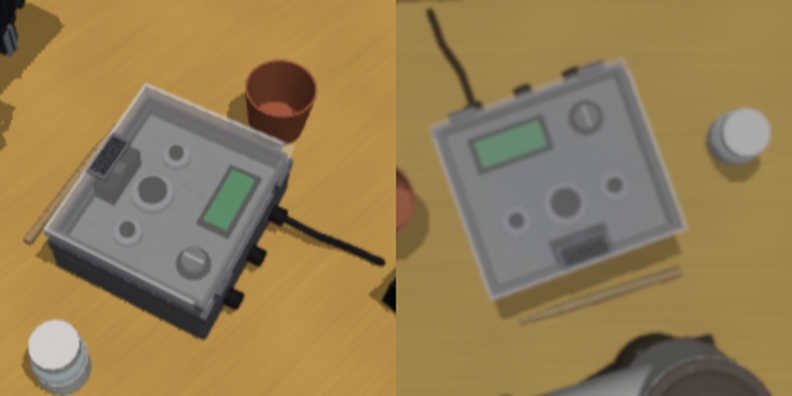

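The cover is shut and staying shut. Pad, buttons, jar, pot and dibber match the starting pictures, apart from the arm's shadow in the scene view.

```bash
python3 -c "
from station import ticket; print(ticket.job_done())"
```

```text
the job is handed in; nothing more can be done
None
```

The mist is started and the cover is shut again on its catch. I handed the job in at about 14 s of the 58 s allowed; no verdict comes back.

- **Cover opened:** I pressed the thumb pad to its stop with the closed fingertips (about 8.5 N). The cover sprang up, and its top edge measured within about 3 mm of where a fully open cover should be.
- **Button pushed:** I pushed the large middle button in until it bottomed out, with the tip about 69 mm above the bench and 8–13 N on it. It came back out afterwards.
- **Cover closed:** I swept the cover down from behind and pressed it to the stop again (about 9 N), then let go.

**Last checks:** About 1.3 s after release the cover was still shut. Around the box, jar and dibber, plus part of the pot, the top view was identical to the start. The scene view differed only in a small patch (78 pixels) in one corner, where the arm's shadow falls. The gripper was touching nothing.

**What disagreed:** Sideways position estimates from the different cameras differed by up to about 5 mm. Button heights seen through the shut cover read about 5–6 mm low, but the large button read 75.6 mm with the cover open, against the stated 74. One wrist-camera reading of the large button was unusable because the fingers blocked the view, so I left it out.

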